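# Hold the chiller box lid down on its seal for fastening

## Task

The lid of the white chiller box on the buffet stands open. Lower it gently onto the black foam strip on the box's rim, then push down on the blue pad on the lid with a steady force of about 12 N, which squeezes the strip by about 8 mm and brings the lid level, so that I can close the two clasps below it. Finish while you are still holding the lid down like that, keep off the things around the box, and never squash the strip flat.

Things in the scene. Friction and masses are not known exactly. Their poses are not given: they have to be found in the camera images.
- chiller_box: white open-topped box with food in it, 170 mm (its x) x 120 mm (its y) x 90 mm high, fixed to the worktop, standing roughly sideways to the robot: the hinge of its lid is at its left end, two steel clasps are on its right end ('front'). Origin under its centre on the worktop; its x axis points from the clasp end to the hinge end, z up
- lid_hinge (a point): middle of the hinge line, which runs along the box's y axis at the left end, 98 mm above the worktop and 89 mm from the box's centre along its x; it lies in the plane of the lid's underside. A stiff friction hinge (0.35 N m) keeps the lid wherever it is left: 1 to 2 N at the pad moves it; when pressing on the strip it takes up to about 2 N of the push
- lid_front (a point): middle of the lid's front edge, in the plane of its underside, 181 mm from the hinge line. The lid is a clear pane in a grey frame, 6 mm thick, 120 mm wide, about 0.2 kg
- box_lid (a joint): angle of the lid in rad: 0 = level (strip squeezed 8 mm), positive = open (free edge raised); starts between 0.7 and 1.1, touches the foam strip at about 0.05; range -0.06 to 1.3
- press_pad: blue plastic pad, 36 mm (x) x 64 mm (y) x 12 mm thick, fixed on the lid's upper face in the middle near its free (front) edge, its centre 155 mm from the hinge line. Origin at the centre of its underside (6 mm above the lid's underside); z is the outward normal of the lid, x and y as the box's when the lid is level
- pad_top (a point): centre of the pad's upper face, 18 mm off the plane of the lid's underside; it is 116 mm above the worktop when the lid is level
- foam_strip (a joint): how far the black foam strip on the clasp-end rim (106 mm long, 14 mm wide, 165 mm from the hinge line, top 106 mm above the worktop when free) is squeezed, in m: 0 = free, 0.014 = flat. It yields straight down like a spring, 1 mm for every 1.5 N
- kitchen_timer: red and white round kitchen timer, 68 mm wide, 53 mm tall, left of the box; origin under its centre; leave alone
- teaspoon: teaspoon, 137 mm long, left of the box; origin under its centre; leave alone
- juice_glass: clear upturned juice glass, 81 mm wide, 92 mm tall, to the left; origin under its centre; leave alone
- orange: small orange, 49 mm, to the left; origin at the middle of its underside; leave alone
- tongs: serving tongs with red grips, 220 mm long, to the right; origin at the centre of their underside; leave alone
- sugar_stick: paper sugar stick, 104 mm long, lying beyond the box; origin under its centre; leave alone

How it is judged:
At the end, for the whole second after the job is handed in: The lid lies on the foam strip and the robot still presses on the blue pad with more than 4 N, squeezing the strip steadily by 4 to 12 mm (6 to 18 N), the lid level within 0.035 rad and not moving, all through the last second (value of joint foam_strip between 0.004 and 0.012 m and value of joint box_lid between -0.035 and 0.035 rad and velocity of joint box_lid between -0.03 and 0.03 rad/s and contact force between any of the arm, the fingers and press_pad above 4 N); the arm keeps its last pose, push and grip.
It fails at once if the foam strip is squashed flat (over 13.5 mm, 20 N) (value of joint foam_strip above 0.0135 m).
It fails at once if the lid comes down hard on the strip (faster than 1 rad/s just above it) (value of joint box_lid below 0.12 rad and velocity of joint box_lid below -1 rad/s).
It fails at once if a thing near the box is knocked (moved over 2 cm) (distance of any of kitchen_timer, teaspoon, juice_glass, tongs, sugar_stick from where it was at the start of the episode above 0.02 m or distance of orange from where it was at the start of the episode above 0.03 m).
It also fails if it takes over 48 s, if anything falls off the work surface, if the arm or the gripper's body presses on something with over 40 N, if the wrist force passes 120 N, or if a joint passes its speed limit or range.

## Robot

A 6-joint arm with a two-finger parallel gripper is mounted at the origin on a cart in front of the work surface, level with it; the furniture and walls round the work are solid. World frame = base frame: x ahead of the robot, y to its left, z up, the work surface at z = 0. Lengths are in m, angles in rad, forces in N, time in s.
With the tool pointing down it reaches from about 0.375 to 0.75 m from the base axis. Payload 9 kg.
Tool frame: the origin (TCP) lies midway between the tips of the shut fingers; the grasp point (between the pads) lies ctrl.tcp_to_grasp behind it (ctrl.tcp_to_grasp is the distance from the TCP to the grasp point, in m); z points along the fingers, y is the line along which they close (so a half turn about z gives the same grasp; the last joint's range is limited). The gripper opens to 85 mm and grips with 20 to 120 N. Pads are 22 mm wide; open, the fingers measure 114 mm over their backs; the gripper's body (76 mm by 85 mm) begins 54 mm behind the grasp point. The pads swing forward as they close: fully open they stand 13 mm farther back than shut.
Start: joints at [-1.343, 0.104, 0.097, 1.564, 0, 1.353], TCP at [0.259, -0.541, 0.231] pointing down, gripper open.
Joint ranges: [-2.99, 2.99], [-0.84, 1.86], [-1.1, 1.16], [-1.84, 2.11], [-1.51, 1.56], [-3.14, 3.14]. Speed limits (rad/s): [2.22, 2.22, 2.57, 3.14, 3.14, 3.14].

## Interface

Orientations are given as a rotation vector (axis times angle).
In Python, from cell import sense, capture, order, ctrl gives the robot as it stands.
- The arm moves only by the shell command python3 -m jog 'ROWS'. ROWS is a JSON object of lists of equal length, an entry for each row: "offset": the shift along the tool's x, y, z in m, a list of three; "turn": the turn, a rotation vector about the tool's x, y, z in degrees, a list of three; "fingers": the closure, from -1 (fully open) to 1 (shut), so that 0 is half open. In form: {"offset": [[dx, dy, dz], ...], "turn": [[ax, ay, az], ...], "fingers": [fingers, ...]}. A call has 1 to 10 rows; each row shifts and turns the commanded pose from where the row before left it, along the tool's axes as they then stand; what a row does not reach is not made up. A row lasts 1/12 s, in which the tool goes at most 41.7 mm and 7.16 degrees, less where a joint would pass 70% of its speed; a pose out of reach is approached as far as the arm can. A call with a gripper value outside its range is refused whole. The fingers move at their own pace and stop on an object; the grip force is fixed at half the most. Time passes only in rows, so rows that do not move let the fingers close. It gives the time, the measured TCP pose, the force, the opening and the grip force at its end, in the units of the state.
- sense(): the state, without advancing time (a new reading comes with each control period).
- capture(name): name is "scene" or "top" or "wrist"; returns a dict with "color" (400x640x3 uint8, blue, green, red), "range_z" (400x640 float32, m along the optical axis (not along the pixel's ray), 0 where there is no reading), "fx", "fy", "cx", "cy" (pixels), "k1" (the pictures are not rectified: a ray, as slopes to the right and down, at radius r is drawn at 1 + k1 r^2 times it, then the intrinsics apply), "extrinsics" (4x4, takes a point from camera to world coordinates). Camera axes: x right, y up, looking along -z (the intrinsics and any distortion apply to the point x, -y, -z); pixel columns grow to the right and rows downward; lengths in m; the calibration is good to about 2 mm. A picture is of the moment at which its call begins.
- order.hand_in(): hands the job in; it is judged then, once.
The state is a dict: "clock": time; "q": joint angles; "joint_velocities": joint speeds; "joint_efforts": joint torques, N m; "eef_pos": TCP position; "ee_rot": TCP orientation; "wrist_force": force on the tool from outside, world axes, zero at the start; "wrist_torque": the same for the moment, N m; "opening": finger opening in m; "grasp_force": force on a finger pad.
Only numpy, scipy, OpenCV 4.12 (cv2) and the standard library are available. Lean on these libraries where they do the work, as an engineer would, in place of code of your own. Each camera call takes 0.05 s, during which the arm holds its last target. There are 200 camera calls.

## Working session

There is one attempt and no reset: what is moved stays moved. The work goes in short steps, Python scripts to look and compute and a shell command to move; the robot and the scene stay as the last step left them, time stands still between calls to the robot, and variables do not carry over. Pictures are saved under pics/ and viewed, at most 10 in all, crops included, and the job is handed in when it is done.

```bash
ls && mkdir -p pics && python3 - <<'E'
from cell import sense,capture,ctrl
import cv2,numpy as np
s=sense()
for k,v in s.items(): print(k,np.round(v,4))
print(ctrl.tcp_to_grasp)
for n in("scene","top"):
    c=capture(n); cv2.imwrite(f"pics/{n}0.png",c["color"]); np.savez(f"{n}0.npz",**c)
    print(n,c["fx"],c["k1"],c["extrinsics"].round(3).tolist())
E
```

```text
pics
clock 0.0
q [-1.3427  0.1047  0.0965  1.5639  0.      1.3531]
joint_velocities [ 0.0025 -0.0008  0.0002  0.0006 -0.     -0.0001]
joint_efforts [ 4.00000e-04 -5.56933e+01  5.03646e+01  1.67000e-02 -4.00000e-04
  0.00000e+00]
eef_pos [ 0.2586 -0.541   0.2305]
ee_rot [-3.0625e+00 -6.9410e-01 -1.0000e-04]
wrist_force [-0.0475  0.2134  0.3425]
wrist_torque [0.03   0.021  0.0103]
grasp_force 0.0
opening 0.0858
0.0187
scene 436.66101146502365 0.021723922469745978 [[-0.632, 0.323, -0.704, -0.692], [-0.774, -0.239, 0.586, 1.122], [0.021, 0.916, 0.402, 0.802], [0.0, 0.0, 0.0, 1.0]]
top 519.5138143903528 -0.029051856011804145 [[-0.013, 0.985, -0.172, 0.245], [-1.0, -0.014, -0.007, 0.113], [-0.01, 0.172, 0.985, 1.712], [0.0, 0.0, 0.0, 1.0]]
```

View pics/scene0.png

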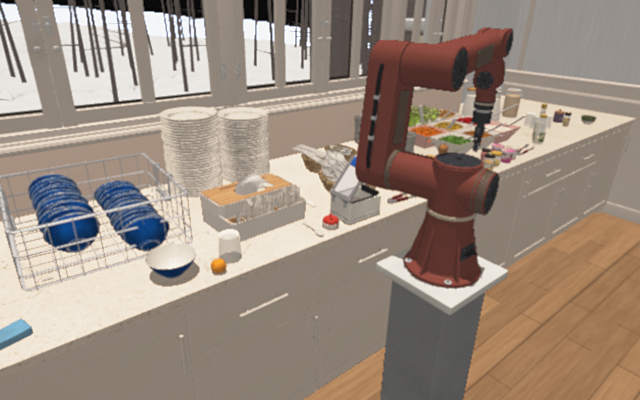

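View pics/top0.png

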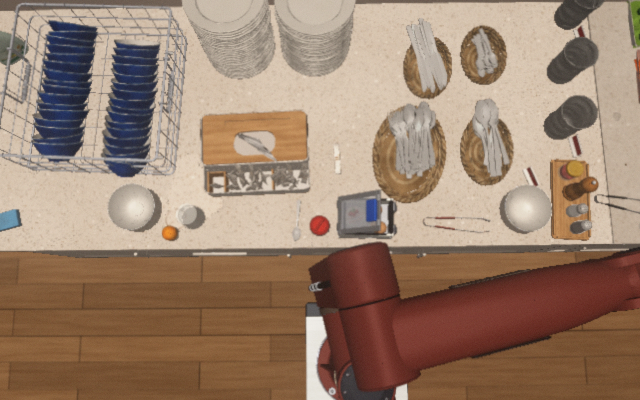

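The scene view shows the box at about (355,200) with its lid open. In the top view the blue pad is at (372,210), the box spans about (337–397, 190–237), the timer is at (320,225), the tongs at (455,224) and the spoon at (297,220). Next I locate the pad and the box from depth.

```bash
cat > h.py <<'E'
import numpy as np,cv2
def pts(c):
    K=np.array([[c["fx"],0,c["cx"]],[0,c["fy"],c["cy"]],[0,0,1]],float)
    v,u=np.mgrid[0:400,0:640]
    p=np.stack([u,v],-1).reshape(-1,1,2).astype(float)
    n=cv2.undistortPoints(p,K,np.array([float(c["k1"]),0,0,0])).reshape(400,640,2)
    z=c["range_z"]; P=np.stack([n[...,0]*z,-n[...,1]*z,-z],-1)
    E=c["extrinsics"]; W=P@E[:3,:3].T+E[:3,3]; W[z<=0]=np.nan
    return W
def blue(c,roi):
    h=cv2.cvtColor(c["color"],cv2.COLOR_BGR2HSV); m=cv2.inRange(h,(105,120,60),(130,255,255))
    k=np.zeros_like(m); r0,r1,c0,c1=roi; k[r0:r1,c0:c1]=1; return m*k>0
E
python3 - <<'E'
from h import *
t=dict(np.load("top0.npz"));W=pts(t)
m=blue(t,(185,240,330,400)); m=cv2.erode(m.astype(np.uint8),np.ones((3,3)))>0
P=W[m]; P=P[~np.isnan(P).any(1)]; c=np.median(P,0); 
P=P[np.linalg.norm(P-c,axis=1)<.06]; c=P.mean(0)
n=np.linalg.svd(P-c)[2][2]; n*=np.sign(n[2]); print("pad",len(P),c,n,np.abs((P-c)@n).std(), "tilt",np.arccos(n[2]),P.min(0),P.max(0))
R=W[183:243,330:402]
for zlo,zhi in((.08,.1),(.1,.13),(.13,.17),(.17,.21),(.21,.3)):
    q=R[(R[...,2]>zlo)&(R[...,2]<zhi)]; print(zlo,len(q),q.min(0).round(3) if len(q) else'',q.max(0).round(3) if len(q) else '')
np.set_printoptions(linewidth=250)
print((R[::4,::3,2]*1000).round())
rr=W[183:243:59,330:402:71];print(rr)
cv2.imwrite("pics/crop.png",cv2.resize(t["color"][180:250,325:405],None,fx=8,fy=8,interpolation=cv2.INTER_CUBIC))
E
```

```text
pad 148 [ 0.45611291 -0.03701389  0.23336368] [0.01545467 0.73374509 0.67924907] 0.0015513791256816225 tilt 0.8240573773430134 [ 0.42942912 -0.04763779  0.21801415] [ 0.48346057 -0.02709621  0.24694093]
0.08 208 [ 0.396 -0.122  0.08 ] [0.515 0.061 0.1  ]
0.1 441 [ 0.399 -0.116  0.1  ] [0.522 0.062 0.13 ]
0.13 466 [ 0.4   -0.004  0.13 ] [0.521 0.041 0.17 ]
0.17 422 [ 0.399 -0.037  0.17 ] [0.519 0.01  0.21 ]
0.21 503 [ 0.397 -0.06   0.21 ] [ 0.518 -0.022  0.252]
[[  5.  -2.  -7.   1.   8.   4.  -4.  -1. -10.  -2.   4.  -4.   3.   4.   5.   5.  64.  70.  27.  -1.   2.   1.  -5.   2.]
 [ -4.   3.   2.   1.  -0.  -5.   1.  -3.  -2.  -6.  -3.   9.  -4.   4.  -8.  -0.  -7.  62.  62.  31.  11.   3.   4.   5.]
 [ -1.  -0.   7.   3.  -4.   3.  -4.   7.  -5.   3.  -2.  -0. 203. 209. 217. 224. 238.   1.  62.  62.  31.  12.  14.  -6.]
 [ -5.  -2.   2.  -4. 115. 126. 142. 146. 161. 170. 184. 199. 200. 210. 212. 230. 239.   0.  -0.  53.  63.  61.  30.  28.]
 [ -0.   3.   4. 113. 121. 137. 137. 147. 153. 168. 174. 194. 198. 223. 238. 241. 243.  98. 102.  92.  92.  67.  64.  70.]
 [  3.  10.  99. 109
[... 674 characters left out ...]
9. 241.  51.  42.  26. 105.  -1.   1.   2.]
 [  6.  -4. 107. 119. 119. 129. 142. 149. 163. 171. 188. 195. 210. 208. 220. 227. 236.  52.  55.  23. 108.  75.  50.   1.]
 [  6.  -4.  -0. 111. 122. 135. 144. 152. 167. 172. 184. 192. 190. 212.  29.  47.  49.  50.  49.  22. 104.  78.  43.  -0.]
 [  6.  -3.  -4.  62.  66.  74.  69.  80.  79.  77.  79.  84.  83.  84.  88.  88.  87.  86.  82.  85.  77.   6.  -1.   3.]
 [  2.   1.  -4.  -1.  -3.  -1.   3.  -1.  -5.  -7.  -1.   4.  -1.  -1.  -2.  -0.  -2.   2.  -4.  -4.   2.  -4.   3.   2.]]
[[[ 0.58204799  0.07551415  0.0048496 ]
  [ 0.57752337 -0.16116098  0.01012941]]

 [[ 0.38483556  0.07898342  0.00260519]
  [ 0.38156854 -0.15437157  0.00201092]]]
```

View pics/crop.png

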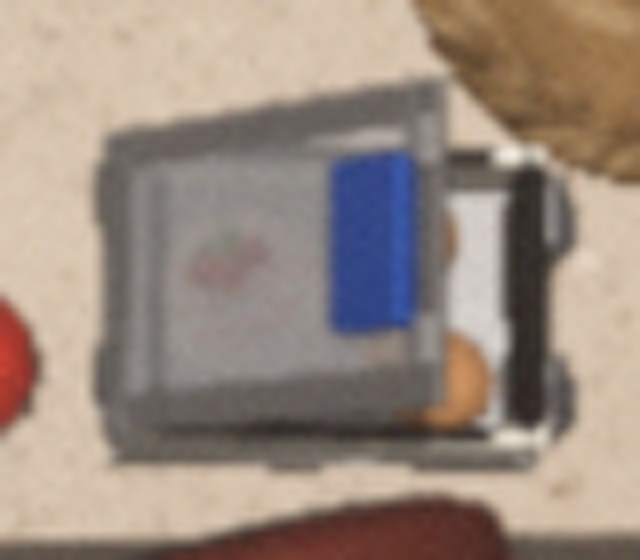

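The crop shows the lid open to the left. The pad is at crop (372,240), the foam strip at (528,290) and the hinge at about x=105. The lid angle is about 0.87, the box centre about (0.456,-0.03), and the hinge at y≈0.06. First I raise the tool, square it up and shut the fingers.

```bash
python3 -m jog '{"offset":[[0,0,-0.025],[0,0,-0.025],[0,0,-0.025],[0,0,-0.025],[0,0,0]],"turn":[[0,0,6.4],[0,0,6.4],[0,0,6.4],[0,0,6.3],[0,0,0]],"fingers":[1,1,1,1,1]}'
python3 -m jog '{"offset":[[0.015,-0.038,0],[0.015,-0.038,0],[0.015,-0.038,0],[0.015,-0.038,0],[0.015,-0.038,0],[0.015,-0.038,0],[0.015,-0.038,0],[0.015,-0.038,0],[0.015,-0.038,0],[0.015,-0.038,0]],"turn":[[0,0,0],[0,0,0],[0,0,0],[0,0,0],[0,0,0],[0,0,0],[0,0,0],[0,0,0],[0,0,0],[0,0,0]],"fingers":[1,1,1,1,1,1,1,1,1,1]}'
```

```text
clock: 0.52
eef_pos: [0.2589, -0.5423, 0.3364]
ee_rot: [3.136, -0.009, 0.002]
wrist_force: [0.1, -0.5, 1.1]
opening: 0.0257
grasp_force: 0.0
clock: 1.35
eef_pos: [0.4086, -0.1593, 0.3308]
ee_rot: [3.142, 0.002, -0.0]
wrist_force: [0.2, -0.6, -0.3]
opening: -0.0001
grasp_force: 0.0
```

```bash
python3 - <<'E'
from h import *
from cell import capture
c=capture("wrist"); np.savez("wrist1.npz",**c); cv2.imwrite("pics/wrist1.png",c["color"])
W=pts(c); m=blue(c,(0,400,0,640)); m=cv2.erode(m.astype(np.uint8),np.ones((3,3)))>0
P=W[m];P=P[~np.isnan(P).any(1)];print(len(P))
if len(P)>50:
    c0=np.median(P,0);P=P[np.linalg.norm(P-c0,axis=1)<.05]
    rng=np.random.default_rng(0);best=None
    for _ in range(300):
        a,b,d=P[rng.choice(len(P),3,0)];n=np.cross(b-a,d-a);L=np.linalg.norm(n)
        if L<1e-5: continue
        k=np.abs((P-a)@(n/L))<.002
        if best is None or k.sum()>best.sum(): best=k
    Q=P[best];q=Q.mean(0);n=np.linalg.svd(Q-q)[2][2];n*=np.sign(n[2])
    print(len(Q),q,n,np.arccos(n[2]),Q.min(0),Q.max(0))
E
```

```text
1753
1316 [ 0.46240021 -0.04027263  0.23296818] [0.01879372 0.70743154 0.70653196] 0.7862107470390645 [ 0.43094023 -0.05024992  0.21671673] [ 0.49166651 -0.02518028  0.24146777]
```

View pics/wrist1.png

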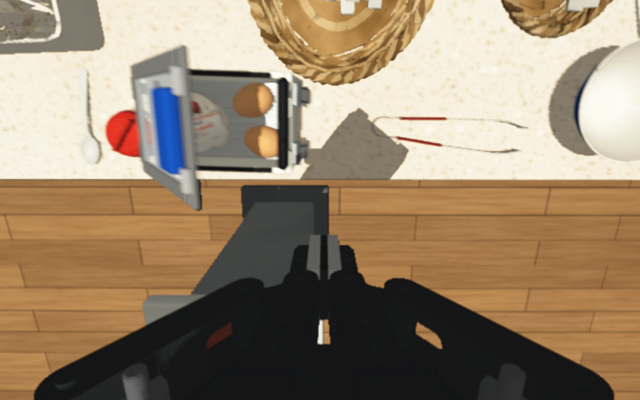

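The wrist view shows the pad at (167,130), the lid half open, and the tongs clear to the right at (450,135). The pad centre is about (0.460,-0.038,0.231). I move to stand off from it along its normal.

```bash
python3 -m jog '{"offset":[[0.01,-0.036,0],[0.01,-0.036,0],[0.01,-0.036,0],[0.01,-0.036,0],[0.011,-0.036,0],[0,0,0.02],[0,0,0.02],[0,0,0.015],[0,0,0]],"turn":[[0,0,0],[0,0,0],[0,0,0],[0,0,0],[0,0,0],[0,0,0],[0,0,0],[0,0,0],[0,0,0]],"fingers":[1,1,1,1,1,1,1,1,1]}'
python3 -m jog '{"offset":[[0,0.006,0.005],[0,0.006,0.005],[0,0.006,0.005],[0,0.006,0.005],[0,0,0],[0,0,0]],"turn":[[0,0,0],[0,0,0],[0,0,0],[0,0,0],[0,0,0],[0,0,0]],"fingers":[1,1,1,1,1,1]}'
python3 - <<'E'
from cell import capture
import cv2
for n in("wrist","top"): 
    c=capture(n)["color"]; cv2.imwrite(f"pics/{n}2.png",c)
E
```

```text
clock: 2.15
eef_pos: [0.458, 0.0194, 0.2727]
ee_rot: [-3.14, -0.004, 0.008]
wrist_force: [-0.3, -0.2, -1.5]
opening: 0.0005
grasp_force: 0.0
clock: 2.65
eef_pos: [0.4593, -0.0059, 0.2563]
ee_rot: [3.142, -0.001, -0.0]
wrist_force: [-0.7, 0.2, -0.8]
opening: -0.0001
grasp_force: 0.0
```

View pics/wrist2.png

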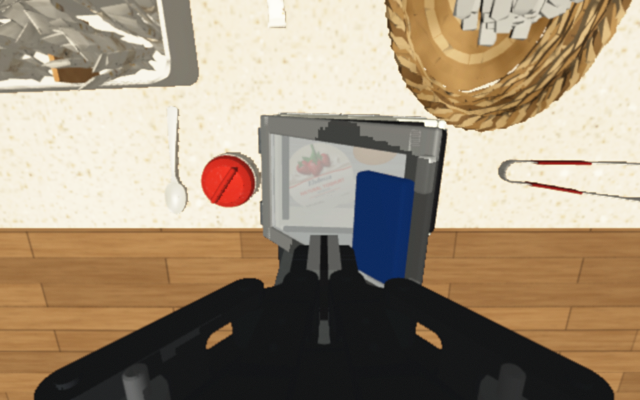

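The wrist view shows the fingertips at (325,240), above and hinge-side of the pad at (385,225). The timer at (229,180) is clear. I continue to contact.

```bash
python3 -m jog '{"offset":[[0,0.0035,0.0065],[0,0.0035,0.0065],[0,0.0035,0.0065],[0,0.0035,0.0065],[0,0,0],[0,0,0]],"turn":[[0,0,0],[0,0,0],[0,0,0],[0,0,0],[0,0,0],[0,0,0]],"fingers":[1,1,1,1,1,1]}'
python3 -m jog '{"offset":[[0,0.004,0.003],[0,0.004,0.003],[0,0,0],[0,0,0]],"turn":[[0,0,0],[0,0,0],[0,0,0],[0,0,0]],"fingers":[1,1,1,1]}'
python3 -m jog '{"offset":[[0,0.004,0.0035],[0,0.004,0.0035],[0,0,0],[0,0,0]],"turn":[[0,0,0],[0,0,0],[0,0,0],[0,0,0]],"fingers":[1,1,1,1]}'
```

```text
clock: 3.25
eef_pos: [0.459, -0.0193, 0.2297]
ee_rot: [-3.141, -0.0, 0.002]
wrist_force: [-0.3, 0.3, 0.2]
opening: 0.0
grasp_force: 0.0
clock: 3.58
eef_pos: [0.4593, -0.0275, 0.2242]
ee_rot: [3.142, 0.0, -0.0]
wrist_force: [-0.6, 0.7, 0.4]
opening: 0.0003
grasp_force: 0.0
clock: 3.92
eef_pos: [0.4592, -0.0355, 0.2169]
ee_rot: [-3.142, -0.0, 0.001]
wrist_force: [0.2, 0.1, -0.2]
opening: -0.0001
grasp_force: 0.0
```

```bash
python3 - <<'E'
from h import *
from cell import capture
c=capture("wrist"); cv2.imwrite("pics/wrist3.png",c["color"][80:340,150:550])
W=pts(c); m=blue(c,(0,260,0,640)); m=cv2.erode(m.astype(np.uint8),np.ones((3,3)))>0
P=W[m];P=P[~np.isnan(P).any(1)];q=P.mean(0);n=np.linalg.svd(P-q)[2][2];n*=np.sign(n[2])
print(len(P),q,n,np.arccos(n[2]),P.min(0),P.max(0))
E
```

```text
3858 [ 0.47916554 -0.05079892  0.22234287] [0.05897968 0.62962436 0.77465771] 0.6846226852207179 [ 0.46034687 -0.065062    0.20706616] [ 0.49269895 -0.03516072  0.23175576]
```

View pics/wrist3.png

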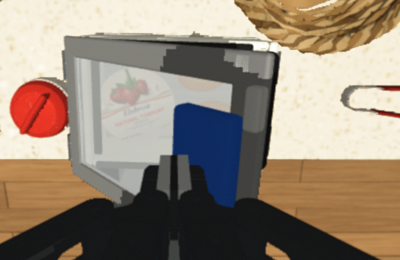

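The lid has followed the fingers: the pad is now at crop (208,150) with the fingers on it at (175,175), and the angle is about 0.72. I follow the arc down.

```bash
python3 -m jog '{"offset":[[0,0.0029,0.0028],[0,0.0029,0.0028],[0,0.0029,0.0028],[0,0.0028,0.0029],[0,0.0027,0.0029],[0,0.0026,0.003],[0,0.0025,0.0031],[0,0.0025,0.0031],[0,0.0024,0.0032],[0,0.0023,0.0033]],"turn":[[0,0,0],[0,0,0],[0,0,0],[0,0,0],[0,0,0],[0,0,0],[0,0,0],[0,0,0],[0,0,0],[0,0,0]],"fingers":[1,1,1,1,1,1,1,1,1,1]}'
python3 -m jog '{"offset":[[0,0.0022,0.0033],[0,0.0021,0.0034],[0,0.002,0.0034],[0,0.002,0.0035],[0,0.0019,0.0035],[0,0.0018,0.0036],[0,0.0017,0.0036],[0,0.0016,0.0036],[0,0.0015,0.0037],[0,0.0014,0.0037]],"turn":[[0,0,0],[0,0,0],[0,0,0],[0,0,0],[0,0,0],[0,0,0],[0,0,0],[0,0,0],[0,0,0],[0,0,0]],"fingers":[1,1,1,1,1,1,1,1,1,1]}'
python3 - <<'E'
from h import *
from cell import capture
c=capture("wrist"); cv2.imwrite("pics/wrist4.png",c["color"][80:340,150:550])
W=pts(c); m=blue(c,(0,260,0,640)); m=cv2.erode(m.astype(np.uint8),np.ones((3,3)))>0
P=W[m];P=P[~np.isnan(P).any(1)];q=P.mean(0);n=np.linalg.svd(P-q)[2][2];n*=np.sign(n[2])
print(len(P),q,n,np.arccos(n[2]),P.min(0),P.max(0))
E
```

```text
clock: 4.8
eef_pos: [0.4593, -0.062, 0.187]
ee_rot: [3.141, 0.001, -0.0]
wrist_force: [-0.6, -0.3, 0.5]
opening: -0.0001
grasp_force: 0.4
clock: 5.63
eef_pos: [0.4594, -0.0801, 0.1517]
ee_rot: [3.141, 0.001, 0.0]
wrist_force: [0.2, -0.1, 1.0]
opening: -0.0002
grasp_force: 0.3
4042 [ 0.47738273 -0.09653073  0.15314418] [0.04713194 0.23175258 0.9716323 ] 0.23875865207813315 [ 0.45771708 -0.11215149  0.14459373] [ 0.49112281 -0.07828495  0.15821029]
```

View pics/wrist4.png

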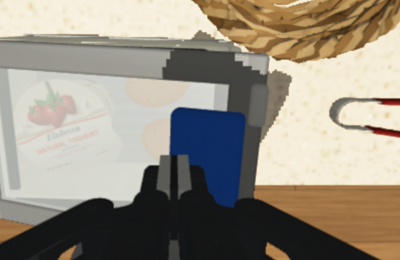

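The lid is at about 0.24 rad, with the fingers mid-pad at crop (175,165) and the pad at (208,150). I slow down towards the strip.

```bash
python3 -m jog '{"offset":[[0,0.0012,0.0025],[0,0.0012,0.0025],[0,0.0012,0.0025],[0,0.0012,0.0025],[0,0.0012,0.0025],[0,0.0012,0.0025],[0,0.0012,0.0025],[0,0.0012,0.0025],[0,0,0]],"turn":[[0,0,0],[0,0,0],[0,0,0],[0,0,0],[0,0,0],[0,0,0],[0,0,0],[0,0,0],[0,0,0]],"fingers":[1,1,1,1,1,1,1,1,1]}'
python3 -m jog '{"offset":[[0,0.0005,0.002],[0,0.0005,0.002],[0,0.0005,0.002],[0,0,0],[0,0,0],[0,0,0]],"turn":[[0,0,0],[0,0,0],[0,0,0],[0,0,0],[0,0,0],[0,0,0]],"fingers":[1,1,1,1,1,1]}'
```

```text
clock: 6.43
eef_pos: [0.4592, -0.0897, 0.1315]
ee_rot: [-3.142, -0.001, 0.001]
wrist_force: [0.5, 1.0, 0.0]
opening: 0.0002
grasp_force: 0.0
clock: 6.93
eef_pos: [0.4594, -0.0911, 0.1261]
ee_rot: [3.141, 0.001, 0.0]
wrist_force: [-0.2, 0.4, 0.5]
opening: -0.0001
grasp_force: 0.0
```

Now I press in small steps, reading the force between them.

```bash
python3 -m jog '{"offset":[[0,0,0.001],[0,0,0.001],[0,0,0.001],[0,0,0],[0,0,0],[0,0,0],[0,0,0]],"turn":[[0,0,0],[0,0,0],[0,0,0],[0,0,0],[0,0,0],[0,0,0],[0,0,0]],"fingers":[1,1,1,1,1,1,1]}'
python3 -m jog '{"offset":[[0,0,0.001],[0,0,0.001],[0,0,0.001],[0,0,0],[0,0,0],[0,0,0],[0,0,0]],"turn":[[0,0,0],[0,0,0],[0,0,0],[0,0,0],[0,0,0],[0,0,0],[0,0,0]],"fingers":[1,1,1,1,1,1,1]}'
```

```text
clock: 7.52
eef_pos: [0.4593, -0.091, 0.1231]
ee_rot: [-3.142, -0.001, 0.0]
wrist_force: [-0.1, 0.5, 0.1]
opening: -0.0
grasp_force: 0.0
clock: 8.1
eef_pos: [0.4594, -0.0913, 0.1203]
ee_rot: [3.141, 0.001, 0.0]
wrist_force: [-2.6, -2.6, 5.0]
opening: 0.0002
grasp_force: 2.3
```

```bash
python3 -m jog '{"offset":[[0,0,0.001],[0,0,0.001],[0,0,0],[0,0,0],[0,0,0],[0,0,0]],"turn":[[0,0,0],[0,0,0],[0,0,0],[0,0,0],[0,0,0],[0,0,0]],"fingers":[1,1,1,1,1,1]}'
python3 -m jog '{"offset":[[0,0,0.001],[0,0,0.001],[0,0,0],[0,0,0],[0,0,0],[0,0,0]],"turn":[[0,0,0],[0,0,0],[0,0,0],[0,0,0],[0,0,0],[0,0,0]],"fingers":[1,1,1,1,1,1]}'
python3 - <<'E'
from cell import sense
s=sense();print(s["wrist_force"],s["wrist_torque"],s["eef_pos"])
E
```

```text
clock: 8.6
eef_pos: [0.4595, -0.0916, 0.1185]
ee_rot: [3.14, 0.001, 0.0]
wrist_force: [-2.7, -3.9, 6.6]
opening: 0.0004
grasp_force: 3.3
clock: 9.1
eef_pos: [0.4595, -0.0918, 0.1169]
ee_rot: [3.14, 0.001, 0.001]
wrist_force: [-3.9, -3.2, 9.3]
opening: 0.0002
grasp_force: 4.8
[-3.89166973 -3.15944902  9.33173515] [-0.9488863   0.98044874 -0.01848577] [ 0.4594968  -0.09178503  0.11692275]
```

```bash
python3 -m jog '{"offset":[[0,0,0.001],[0,0,0.001],[0,0,0],[0,0,0],[0,0,0],[0,0,0],[0,0,0],[0,0,0]],"turn":[[0,0,0],[0,0,0],[0,0,0],[0,0,0],[0,0,0],[0,0,0],[0,0,0],[0,0,0]],"fingers":[1,1,1,1,1,1,1,1]}'
python3 - <<'E'
from h import *
from cell import capture
c=capture("wrist"); cv2.imwrite("pics/wrist5.png",c["color"][80:340,150:550])
W=pts(c); m=blue(c,(0,260,0,640)); m=cv2.erode(m.astype(np.uint8),np.ones((3,3)))>0
P=W[m];P=P[~np.isnan(P).any(1)];q=P.mean(0);n=np.linalg.svd(P-q)[2][2];n*=np.sign(n[2])
print(len(P),q,n,P.min(0),P.max(0))
E
```

```text
clock: 9.77
eef_pos: [0.4595, -0.0919, 0.1153]
ee_rot: [3.139, 0.001, 0.001]
wrist_force: [-5.5, -4.7, 12.9]
opening: 0.0002
grasp_force: 6.4
3799 [ 0.47734392 -0.10506516  0.11420234] [ 0.03794163 -0.01272433  0.99919894] [ 0.45629846 -0.12095338  0.10830886] [ 0.4910178  -0.08666796  0.11667017]
```

View pics/wrist5.png

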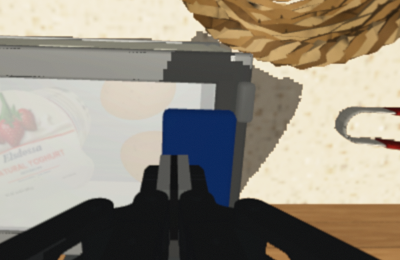

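The lid is level (tilt about -0.013 rad) with 12.9 N at the pad. The fingers are on the pad, at crop (175,165). I check that it holds steady.

```bash
python3 -m jog '{"offset":[[0,0,0],[0,0,0],[0,0,0],[0,0,0],[0,0,0],[0,0,0],[0,0,0],[0,0,0],[0,0,0],[0,0,0]],"turn":[[0,0,0],[0,0,0],[0,0,0],[0,0,0],[0,0,0],[0,0,0],[0,0,0],[0,0,0],[0,0,0],[0,0,0]],"fingers":[1,1,1,1,1,1,1,1,1,1]}'
```

```text
clock: 10.65
eef_pos: [0.4595, -0.0919, 0.1153]
ee_rot: [3.139, 0.0, 0.001]
wrist_force: [-5.6, -4.7, 12.6]
opening: 0.0002
grasp_force: 6.4
```

It holds steady, so I hand in.

```bash
python3 -c "
from cell import order;print(order.hand_in())"
```

```text
the job is handed in; nothing more can be done
None
```

The lid is down on the foam strip and level (measured tilt about 0.01 rad), with the robot still pressing on the blue pad at a steady 12.6 N or so; the job is handed in, though the hand-in gave no verdict.

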